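Gather the stoppered reagent bottles into the caddy

TASK

Collect the four amber bottles that have glass stoppers into the wooden caddy, one bottle to a well: the two large ones in the two large wells, the two small ones in the two small wells. Set each down gently and upright on the floor of its well, without dropping or tipping it, and leave the two screw-cap bottles, the bowl and the flask where they stand.

Things in the scene. Friction and masses are not known exactly. Their poses are not given: they have to be found in the camera images.
- large_a_mid (a point): Large stoppered bottle, one of two alike: round amber glass bottle standing upright, 56 mm wide, 120 tall, about 0.25 kg. Heights above base: body to 78 mm, shoulder to 88, neck 28 wide to 96, lip 31 wide to 101, amber glass mushroom stopper head 34 wide from 104 to 120 (top 3 mm bevelled), firmly in: carry the bottle by it. This point is on its axis, 60 mm above the base; z up, yaw means nothing.
- large_b_mid (a point): Large stoppered bottle, the other of two alike: round amber glass bottle standing upright, 56 mm wide, 120 tall, about 0.25 kg. Heights above base: body to 78 mm, shoulder to 88, neck 28 wide to 96, lip 31 wide to 101, amber glass mushroom stopper head 34 wide from 104 to 120 (top 3 mm bevelled), firmly in: carry the bottle by it. This point is on its axis, 60 mm above the base; z up, yaw means nothing.
- small_a_mid (a point): Small stoppered bottle, one of two alike: round amber glass bottle standing upright, 38 mm wide, 90 tall, about 0.1 kg. Heights above base: body to 52 mm, shoulder to 60, neck 21 wide to 70, lip 23 wide to 75, amber glass mushroom stopper head 26 wide from 78 to 90 (top 3 mm bevelled), firmly in: carry the bottle by it. This point is on its axis, 45 mm above the base; z up, yaw means nothing.
- small_b_mid (a point): Small stoppered bottle, the other of two alike: round amber glass bottle standing upright, 38 mm wide, 90 tall, about 0.1 kg. Heights above base: body to 52 mm, shoulder to 60, neck 21 wide to 70, lip 23 wide to 75, amber glass mushroom stopper head 26 wide from 78 to 90 (top 3 mm bevelled), firmly in: carry the bottle by it. This point is on its axis, 45 mm above the base; z up, yaw means nothing.
- large_screw_mid (a point): Look-alike to be left alone: the same large amber bottle body (56 mm in diameter), but closed by a straight ribbed black screw cap 45 mm wide over the ribs, from 92 to 118 mm above the base, in place of a glass stopper. 118 mm tall. This point lies on its axis, 59 mm above its base.
- small_screw_mid (a point): Look-alike to be left alone: the same small amber bottle body (38 mm in diameter), but closed by a straight ribbed black screw cap 34 mm wide over the ribs, from 66 to 88 mm above the base, in place of a glass stopper. 88 mm tall. This point lies on its axis, 44 mm above its base.
- caddy: Fixed open wooden caddy, any yaw: 162 mm (its x) by 148 (its y), 50 high; floor 5 thick, outer walls 5, dividers 4 thick reaching 48 high. Origin: centre of underside. Two large wells (74 along x by 80 along y inside) on its -y side, centres x = -39 and +39 mm, y = -29 mm; two small wells (74 by 54) on its +y side, centres x = -39 and +39, y = +42.
- rack: Bystander: low white plastic test-tube rack with glass test tubes, fixed to the bench, 60 mm along its x, 190 mm along its y, 94 mm high with the tubes. Origin: centre of its underside.
- bowl: Bystander: loose white porcelain bowl, 90 mm across its rim and 40 mm high. Origin: centre of its underside.
- flask: Bystander: loose clear glass conical flask, 76 mm wide at the foot and 121 mm tall. Origin: centre of its underside.
Things that resemble listed ones, but are neither listed nor needed, are in the scene too. Leave any green look-alike of the part that bears large_a_mid alone.

How it is judged:
At the end, for the whole second after the job is handed in: Both large stoppered bottles stand in the two large wells, both small ones in the small wells: bases on the caddy floor (height within 6 mm), upright within 0.12 rad, at rest, released. Screw-cap bottles upright and within 25 mm of their starts, bowl and flask within 30 mm (x of large_a_mid in the frame of caddy between -0.076 and 0.076 m and y of large_a_mid in the frame of caddy between -0.069 and 0.011 m and z of large_a_mid in the frame of caddy between 0.059 and 0.071 m and angle between each of large_a_mid, large_b_mid, small_a_mid, small_b_mid, large_screw_mid, small_screw_mid's own z axis and vertical below 0.12 rad and linear speed of each of large_a, large_b, small_a, small_b, large_screw, small_screw below 0.02 m/s and x of large_b_mid in the frame of caddy between -0.076 and 0.076 m and y of large_b_mid in the frame of caddy between -0.069 and 0.011 m and z of large_b_mid in the frame of caddy between 0.059 and 0.071 m and x of small_a_mid in the frame of caddy between -0.076 and 0.076 m and y of small_a_mid in the frame of caddy between 0.015 and 0.069 m and z of small_a_mid in the frame of caddy between 0.044 and 0.056 m and x of small_b_mid in the frame of caddy between -0.076 and 0.076 m and y of small_b_mid in the frame of caddy between 0.015 and 0.069 m and z of small_b_mid in the frame of caddy between 0.044 and 0.056 m and distance of each of large_screw_mid, small_screw_mid from where it was at the start of the episode below 0.025 m and distance of each of bowl, flask from where it was at the start of the episode below 0.03 m); the robot touches nothing.
It fails at once if a screw-cap bottle is shifted by more than 25 mm or knocked over (distance of any of large_screw_mid, small_screw_mid from where it was at the start of the episode above 0.025 m or angle between any of large_screw_mid, small_screw_mid's own z axis and vertical above 0.5 rad).
It fails at once if the bowl or the flask is shifted by more than 30 mm (distance of any of bowl, flask from where it was at the start of the episode above 0.03 m).
It fails at once if a bottle is dropped or thrown: it moves faster than 0.6 m/s (a fall of about 18 mm) without the fingers on it ((linear speed of large_a above 0.6 m/s and contact force between the fingers and large_a below 0.2 N) or (linear speed of large_b above 0.6 m/s and contact force between the fingers and large_b below 0.2 N) or (linear speed of small_a above 0.6 m/s and contact force between the fingers and small_a below 0.2 N) or (linear speed of small_b above 0.6 m/s and contact force between the fingers and small_b below 0.2 N)).
It fails at once if a stoppered bottle is tipped over (more than 0.7 rad) (angle between any of large_a_mid, large_b_mid, small_a_mid, small_b_mid's own z axis and vertical above 0.7 rad).
It also fails if it takes over 99 s, if anything falls off the work surface, if the arm or the gripper's body presses on something with over 40 N, if the wrist force passes 120 N, or if a joint passes its speed limit or range.

ROBOT

A 6-joint arm with a two-finger parallel gripper is mounted at the origin on the work surface. World frame = base frame: x ahead of the robot, y to its left, z up, the work surface at z = 0. Lengths are in m, angles in rad, forces in N, time in s.
With the tool pointing down it reaches from about 0.275 to 0.775 m from the base axis. Payload 14.6 kg.
Tool frame: the origin (TCP) lies on the mounting face of the last link; the fingertips stand 173 mm ahead of it and the grasp point (between the pads) lies 155 mm ahead of it; z points along the fingers, y is the direction in which the jaws open and shut (so a half turn about z gives the same grasp; the last joint's range is limited). The gripper opens to 85 mm and grips with 20 to 120 N. Pads are 22 mm wide; open, the fingers measure 114 mm over their backs; the gripper's body (76 mm by 85 mm) begins 54 mm behind the grasp point. The pads swing forward as they close: fully open they stand 13 mm farther back than shut.
Start: joints at [-1.368, 0.263, -0.048, 1.259, 0, 1.415], TCP at [0.184, -0.492, 0.405] pointing down, gripper open.
Joint ranges: [-2.65, 2.65], [-0.89, 1.7], [-1.18, 1.37], [-2.13, 2.11], [-1.35, 1.29], [-3.14, 3.14]. Speed limits (rad/s): [1.89, 1.89, 2.57, 2.79, 3.14, 3.14].

INTERFACE

Orientations are given as [roll, pitch, yaw] about the fixed x, y, z axes, in that order (R = Rz(yaw) Ry(pitch) Rx(roll)).
In Python, from plant import arm gives the robot as it stands.
- The arm moves only by the shell command python3 -m crank 'ROWS'. ROWS is JSON, a list of rows, each a list of 3 entries, a list of its own where there are three numbers: the shift along the world's x, y, z in m, then the turn, a rotation vector about the world's x, y, z in rad, then the closure, from 0 (fully open) to 1 (shut). In form: [[[tx, ty, tz], [rx, ry, rz], gripper], ...]. A call has 1 to 20 rows; each row shifts and turns the commanded pose from where the row before left it; what a row does not reach is not made up. A row lasts 1/12 s, in which the tool goes at most 41.7 mm and 7.16 degrees, less where a joint would pass 70% of its speed; a pose out of reach is approached as far as the arm can. A call with a gripper value outside its range is refused whole. The fingers move at their own pace and stop on an object; the grip force is fixed at half the most. Time passes only in rows, so rows that do not move let the fingers close. It gives the time, the measured TCP pose, the force and the opening at its end, in the units of the state.
- arm.get_obs(): the state, without advancing time (a new reading comes with each control period).
- arm.camera(name): name is "scene" or "top" or "wrist"; returns (picture, depth): 420x560x3 uint8, red, green, blue; 420x560 float32, m along the optical axis (not along the pixel's ray), 0 where there is no reading.
- arm.camera_model(name): a dict with "K" (3x3 intrinsics, pixels), "origin" and "rotation" of the camera in the world. Camera axes: x right, y up, looking along -z (the intrinsics and any distortion apply to the point x, -y, -z); pixel columns grow to the right and rows downward; lengths in m; the calibration is good to about 2 mm. A picture is of the moment at which its call begins: read the wrist's pose just before it. camera_model takes no time and is no camera call; for the wrist camera it gives the pose at the moment of the call.
- arm.job_done(): hands the job in, once; it reports no verdict.
Trained networks look in the newest picture that a camera, given by its name, has taken for a name from the list of things; names that differ only in an ending like _2 or _b are one class to them, and where a whole thing is asked for, a point or a joint stands for the part that bears it (a point fixed in the world has none). Each returns a list of dicts, best first, with "score" (0 to 1); they miss things now and then, are a little off and sometimes report something else, mostly with a low value. They report only what shows in the picture. A call takes as long as a camera call. They do not tell look-alikes from the thing itself.
- arm.find_in(camera, target): "box" ([centre column, centre row, width, height] in pixels, round what is visible of it).
- arm.regions_of(camera, target): "pixels" (420x560 bool, what is visible of it) and "box" ([centre column, centre row, width, height] in pixels, round what is visible of it).
- arm.place_of(camera, target): "at" ([column, row] in pixels: a listed point, or the origin of a listed thing).
The state is a dict: "time": time; "qpos": joint angles; "qd": joint speeds; "effort": joint torques, N m; "position": TCP position; "tcp_rot": TCP orientation; "contact_force": force on the tool from outside, world axes, zero at the start; "torque": the same for the moment, N m; "grip_width": finger opening in m.
Only numpy, scipy, OpenCV 4.12 (cv2) and the standard library are available. Lean on these libraries where they do the work, as an engineer would, in place of code of your own. Each camera call takes 0.05 s, during which the arm holds its last target. There are 200 camera calls.

## Working session

There is one attempt and no reset: what is moved stays moved. The work goes in short steps, Python scripts to look and compute and a shell command to move; the robot and the scene stay as the last step left them, time stands still between calls to the robot, and variables do not carry over. Pictures are saved under pics/ and viewed, on a budget of 14 in all, crops included, one or two more only if the job needs it, and the job is handed in when it is done.

```bash
ls; mkdir -p pics; cat > h.py <<'E'
import numpy as np, cv2
from plant import arm
def cloud(name):
    m=arm.camera_model(name); im,d=arm.camera(name)
    K=np.array(m['K']); v,u=np.indices(d.shape)
    P=np.stack([(u-K[0,2])/K[0,0]*d,-(v-K[1,2])/K[1,1]*d,-d],-1)
    return im,d,P@np.array(m['rotation']).T+np.array(m['origin']),m
def save(im,n): cv2.imwrite('pics/'+n,im[...,::-1])
E
python3 - <<'E'
from h import *
for c in ['top','scene']:
    im,d,W,m=cloud(c); save(im,c+'1.png'); np.savez('/tmp/%s1.npz'%c,im=im,d=d,W=W)
    print(c,np.round(m['K'],1).tolist(),np.round(m['origin'],3),np.round(m['rotation'],2).tolist(),[k for k in m])
    for n in ['large_a_mid','small_a_mid','large_screw_mid','small_screw_mid','caddy','rack','bowl','flask']:
        for r in arm.place_of(c,n):
            a=np.round(r['at']).astype(int); 
            print(n,round(r['score'],2),a,np.round(W[min(a[1],419),min(a[0],559)],3))
o=arm.get_obs(); print(o)
E
```

```text
picsTraceback (most recent call last):
  File "<stdin>", line 3, in <module>
  File "h.py", line 7, in cloud
    return im,d,P@np.array(m['rotation']).T+np.array(m['origin']),m
                ~~~~~~~~~~~~~~~~~~~~~~~~~~~^~~~~~~~~~~~~~~~~~~~~~
ValueError: operands could not be broadcast together with shapes (420,560) (3,)
```

```bash
cat > h.py <<'E'
import numpy as np, cv2
from scipy.spatial.transform import Rotation as Ro
from plant import arm
def cloud(name):
    m=arm.camera_model(name); im,d=arm.camera(name)
    K=np.array(m['K']); v,u=np.indices(d.shape)
    P=np.stack([(u-K[0,2])/K[0,0]*d,-(v-K[1,2])/K[1,1]*d,-d],-1)
    r=np.array(m['rotation']); m['R']=Ro.from_euler('xyz',r).as_matrix() if r.shape==(3,) else r
    return im,d,P@m['R'].T+np.array(m['origin']),m
def save(im,n): cv2.imwrite('pics/'+n,im[...,::-1])
E
python3 - <<'E'
from h import *
for c in ['top','scene']:
    im,d,W,m=cloud(c); save(im,c+'1.png'); np.savez('/tmp/%s1.npz'%c,im=im,d=d,W=W)
    print(c,np.round(m['K'],1).tolist(),np.round(m['origin'],3),m['rotation'],[k for k in m])
    for n in ['large_a_mid','small_a_mid','large_screw_mid','small_screw_mid','caddy','rack','bowl','flask']:
        for r in arm.place_of(c,n):
            a=np.round(r['at']).astype(int); 
            print(n,round(r['score'],2),a,np.round(W[min(a[1],419),min(a[0],559)],3))
o=arm.get_obs(); print(o)
E
```

```text
top [[386.3, 0.0, 280.1], [0.0, 386.3, 213.5], [0.0, 0.0, 1.0]] [0.52  0.054 0.991] [ 0.08232971 -0.01086384 -1.56430249] ['K', 'origin', 'rotation', 'R']
large_a_mid 0.94 [171 248] [0.513 0.289 0.116]
large_a_mid 0.58 [187 292] [0.416 0.25  0.12 ]
large_screw_mid 0.96 [315 281] [ 0.441 -0.034  0.119]
small_screw_mid 0.77 [232 278] [0.444 0.154 0.089]
caddy 0.95 [366 207] [ 0.616 -0.167  0.048]
rack 0.91 [244 203] [0.621 0.131 0.066]
rack 0.56 [188 291] [0.418 0.249 0.117]
bowl 0.9 [304 139] [ 0.796 -0.017  0.007]
flask 0.82 [146 170] [0.699 0.368 0.068]
scene [[492.1, 0.0, 278.1], [0.0, 492.1, 213.2], [0.0, 0.0, 1.0]] [1.244 0.442 0.732] [0.84742133 0.00566811 2.13014353] ['K', 'origin', 'rotation', 'R']
large_a_mid 0.88 [418 236] [0.532 0.307 0.077]
large_a_mid 0.82 [417 196] [0.428 0.265 0.084]
small_a_mid 0.72 [247 147] [ 0.43  -0.162  0.057]
small_a_mid 0.67 [288 167] [ 0.463 -0.025  0.069]
small_a_mid 0.6 [319 172] [0.453 0.05  0.078]
small_a_mid 0.38 [418 341] [0.734 0.386 0.046]
large_screw_mid 0.9 [286 161] [ 0.463 -0.03   0.084]
small_screw_mid 0.63 [362 199] [0.463 0.161 0
[... 171 characters left out ...]
]
flask 0.96 [418 345] [0.733 0.388 0.035]
{'time': 0.95, 'qpos': array([-1.36833391e+00,  2.63115644e-01, -4.82996725e-02,  1.25942171e+00,
       -1.33256367e-05,  1.41550261e+00]), 'qd': array([-0.00114733, -0.00101693, -0.00039062,  0.00054848, -0.0008262 ,
        0.0003281 ]), 'effort': array([ 5.43279952e-03, -6.37432551e+01,  3.84766674e+01,  1.13841132e-03,
        1.30073809e-04, -6.81745433e-06]), 'position': array([ 0.18383818, -0.49176278,  0.40467029]), 'tcp_rot': array([-3.14155038e+00,  6.87022880e-06,  3.57756128e-01]), 'contact_force': array([-0.22077105, -0.69486707, -0.14108867]), 'torque': array([-0.0066265 , -0.00024856, -0.01796302]), 'grip_width': 0.08555609738046328}
```

View pics/top1.png

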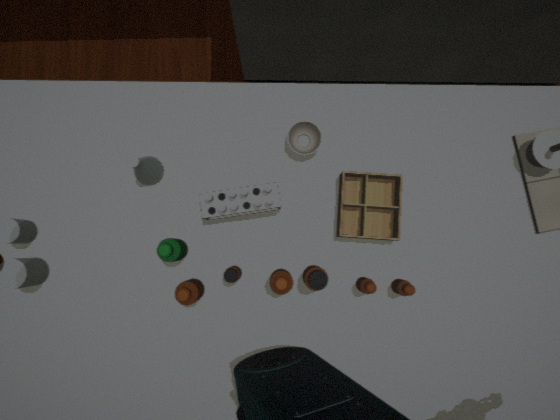

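View pics/scene1.png

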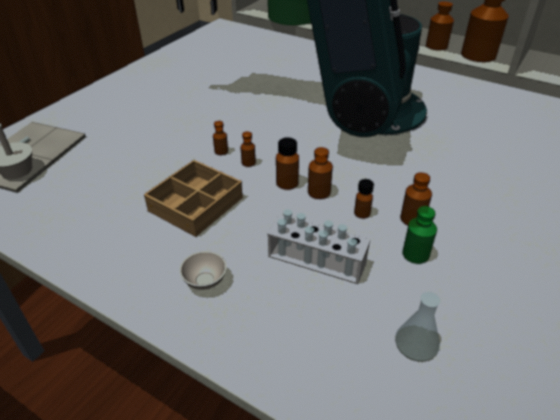

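```bash
python3 - <<'E'
from h import *
for c in ['top','scene']:
    z=np.load('/tmp/%s1.npz'%c); W=z['W'];im=z['im']
    ok=(z['d']>0)&(W[...,0]>.35)&(W[...,0]<.9)&(W[...,1]<.45)&(W[...,1]>-.35)
    print(c,'table',np.median(W[ok&(W[...,2]<.015)][:,2]))
    M=(ok&(W[...,2]>.062)&(W[...,2]<.2)).astype(np.uint8)
    n,l,s,ce=cv2.connectedComponentsWithStats(M)
    for i in range(1,n):
        p=W[l==i]
        if len(p)<12: continue
        zt=np.percentile(p[:,2],95); q=p[p[:,2]>zt-.010]
        print(s[i][:5],'zt %.3f'%zt,'mid-box',np.round((q.min(0)+q.max(0))[:2]/2,3),'size',np.round(np.ptp(q,axis=0)[:2],3),im[l==i].mean(0).astype(int))
    # caddy
    k=ok&(W[...,0]>.5)&(W[...,0]<.74)&(W[...,1]<-.06)&(W[...,1]>-.28)&(W[...,2]>.040)&(W[...,2]<.058)
    p=W[k]; r=cv2.minAreaRect(p[:,:2].astype(np.float32)*1000); print('caddy',len(p),r,p[:,2].max())
E
python3 - <<'E'
from h import *
z=np.load('/tmp/top1.npz'); c=z['im'][160:250,325:415]; save(cv2.resize(c,None,fx=6,fy=6,interpolation=2),'cad.png')
E
```

```text
top table 0.0008907799348397694
[126 155  25  20 330] zt 0.123 mid-box [0.71  0.381] size [0.028 0.03 ] [80 83 81]
[ 200  182   81   37 1967] zt 0.096 mid-box [0.631 0.141] size [0.064 0.159] [101 102 102]
[157 238  26  24 472] zt 0.121 mid-box [0.508 0.304] size [0.031 0.032] [27 68 34]
[304 266  25  25 452] zt 0.121 mid-box [ 0.445 -0.041] size [0.042 0.041] [46 39 35]
[224 268  15  15 169] zt 0.092 mid-box [0.451 0.158] size [0.032 0.031] [37 35 34]
[270 270  24  25 453] zt 0.122 mid-box [0.434 0.042] size [0.031 0.031] [78 50 31]
[175 281  25  24 482] zt 0.121 mid-box [0.409 0.261] size [0.031 0.034] [71 44 26]
[365 282  12  12 109] zt 0.092 mid-box [ 0.424 -0.167] size [0.025 0.024] [79 51 34]
[402 284  14  12 122] zt 0.093 mid-box [ 0.42  -0.258] size [0.025 0.026] [75 50 34]
caddy 923 ((620.786865234375, -179.14730834960938), (149.07373046875, 162.6194305419922), 86.43434143066406) 0.05627275184167635
scene table 0.0012527428167088406
[214 121  10  14 116] zt 0.092 mid-box [ 0.418 -0.254] size [0.026 0.027] [88 53 29]
[242 131  11  15 128] zt 0.092 mid-box [ 0.423 -0.164] size [0.025 0.026] [88 53 30]
[276 137  24  33 647] zt 0.120 mid-box [ 0.443 -0.04 ] size [0.044 0.044] [49 32 19]
[308 147  25  33 594] zt 0.121 mid-box [0.434 0.043] size [0.032 0.033] [84 47 19]
[ 404  172   34   72 1557] zt 0.122 mid-box [0.458 0.284] size [0.131 0.077] [49 63 27]
[358 179  17  19 236] zt 0.091 mid-box [0.449 0.16 ] size [0.033 0.033] [25 23 22]
[ 268  209  103   55 2565] zt 0.096 mid-box [0.628 0.143] size [0.067 0.16 ] [120 127 131]
[410 292  31  42 820] zt 0.124 mid-box [0.708 0.382] size [0.031 0.029] [113 124 126]
caddy 1456 ((617.715576171875, -176.8465576171875), (152.0873260498047, 165.95321655273438), 86.7431869506836) 0.05463232193770762
```

View pics/cad.png

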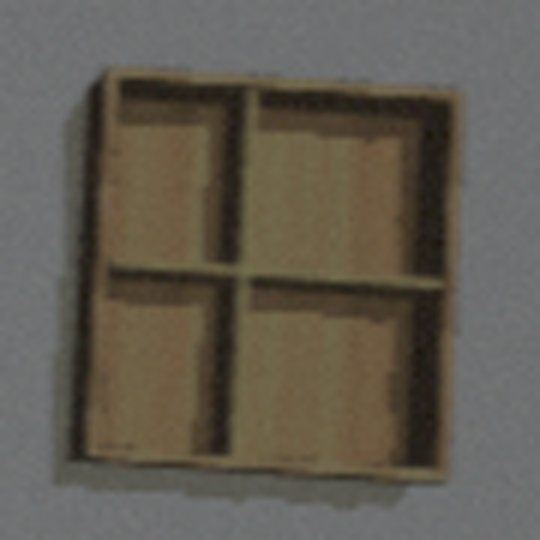

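```bash
python3 -m crank '[[[0.0196,0.0197,0],[0,0,0.101],0],[[0.0196,0.0197,0],[0,0,0.101],0],[[0.0196,0.0197,0],[0,0,0.101],0],[[0.0196,0.0197,0],[0,0,0.101],0],[[0.0196,0.0197,0],[0,0,0.101],0],[[0.0196,0.0197,0],[0,0,0.101],0],[[0.0196,0.0197,0],[0,0,0.101],0],[[0.0196,0.0197,0],[0,0,0.101],0],[[0.0196,0.0197,0],[0,0,0.101],0],[[0.0196,0.0197,0],[0,0,0.101],0],[[0.0196,0.0197,0],[0,0,0.101],0],[[0.0196,0.0197,0],[0,0,0.102],0],[[0,0,0],[0,0,0],0],[[0,0,0],[0,0,0],0]]'
python3 - <<'E'
from h import *
im,d,W,m=cloud('wrist'); save(im,'w1.png')
M=((d>0)&(W[...,2]>.07)&(W[...,2]<.13)).astype(np.uint8)
n,l,s,ce=cv2.connectedComponentsWithStats(M)
for i in range(1,n):
    p=W[l==i]
    if len(p)<60: continue
    zt=np.percentile(p[:,2],95); q=p[p[:,2]>zt-.010]
    print(s[i][:5],'zt %.3f'%zt,np.round((q.min(0)+q.max(0))[:2]/2,4),np.round(np.ptp(q,axis=0)[:2],3))
E
```

```text
time: 2.12
position: [0.4197, -0.2545, 0.4046]
tcp_rot: [-3.142, 0.0, 1.573]
contact_force: [-0.4, 0.1, -0.9]
grip_width: 0.0858
[ 262   65   35   38 1007] zt 0.091 [ 0.4227 -0.1684] [0.025 0.026]
[258 184  31  33 818] zt 0.092 [ 0.4183 -0.2579] [0.024 0.026]
```

View pics/w1.png

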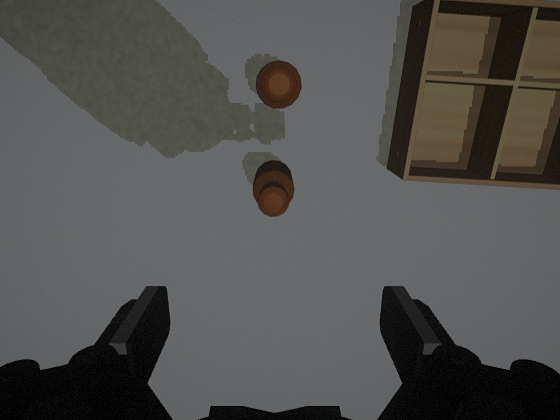

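```bash
python3 -m crank '[[[-0.001,-0.003,-0.012],[0,0,0],0],[[0,0,-0.024],[0,0,0],0.3],[[0,0,-0.024],[0,0,0],0.3],[[0,0,-0.024],[0,0,0],0.3],[[0,0,-0.024],[0,0,0],0.3],[[0,0,-0.024],[0,0,0],0.3],[[0,0,-0.022],[0,0,0],0.3],[[0,0,-0.0138],[0,0,0],0.3],[[0,0,0],[0,0,0],0.3],[[0,0,0],[0,0,0],0.3]]'
python3 -m crank '[[[0,0,0],[0,0,0],0.6],[[0,0,0],[0,0,0],0.8],[[0,0,0],[0,0,0],1],[[0,0,0],[0,0,0],1],[[0,0,0],[0,0,0],1],[[0,0,0],[0,0,0],1],[[0,0,0],[0,0,0],1]]'
```

```text
time: 3.0
position: [0.4175, -0.259, 0.2369]
tcp_rot: [-3.141, -0.001, 1.569]
contact_force: [1.0, -0.2, 0.3]
grip_width: 0.0595
time: 3.58
position: [0.4184, -0.2587, 0.2381]
tcp_rot: [3.14, 0.002, 1.571]
contact_force: [-1.5, 0.8, 9.5]
grip_width: 0.0234
```

```bash
python3 -m crank '[[[0,0,0],[0,0,0],1],[[0,0,0],[0,0,0],1]]'
python3 - <<'E'
from h import *
im,d,W,m=cloud('scene'); a=cv2.resize(im[60:220,150:310],(560,560),interpolation=2)
save(a,'s2.png')
E
```

```text
time: 3.75
position: [0.4184, -0.2587, 0.2381]
tcp_rot: [3.14, 0.002, 1.571]
contact_force: [-1.4, 0.3, 10.0]
grip_width: 0.0231
```

View pics/s2.png

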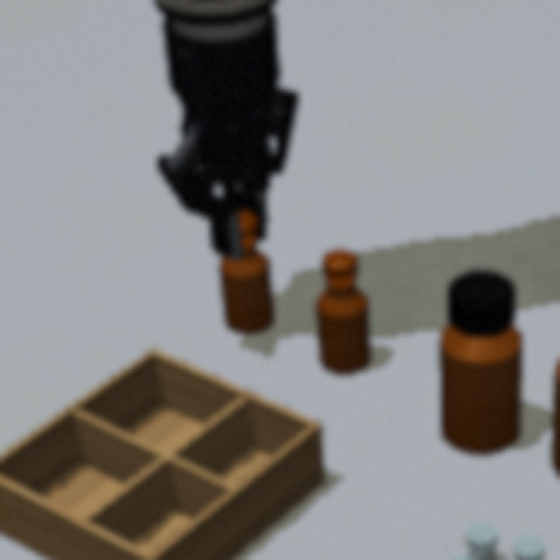

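```bash
python3 -m crank '[[[0,0,0],[0,0,0],0.4],[[0,0,0],[0,0,0],0.4],[[0,0,0],[0,0,0],0.4],[[0,0,0.004],[0,0,0],0.4],[[0,0,0.004],[0,0,0],0.4],[[0,0,0],[0,0,0],0.4],[[0,0,0],[0,0,0],0.4]]'
python3 -m crank '[[[0,0,0],[0,0,0],0.6],[[0,0,0],[0,0,0],0.8],[[0,0,0],[0,0,0],1],[[0,0,0],[0,0,0],1],[[0,0,0],[0,0,0],1],[[0,0,0],[0,0,0],1]]'
```

```text
time: 4.38
position: [0.4182, -0.2585, 0.2452]
tcp_rot: [3.141, 0.0, 1.571]
contact_force: [-0.6, -0.8, -0.4]
grip_width: 0.0512
time: 4.88
position: [0.4181, -0.2584, 0.245]
tcp_rot: [3.141, 0.0, 1.571]
contact_force: [0.1, 0.2, 4.7]
grip_width: 0.0231
```

```bash
python3 - <<'E'
from h import *
im,d,W,m=cloud('wrist'); save(im[180:,100:460],'w2.png')
E
```

```text
(no output)
```

View pics/w2.png

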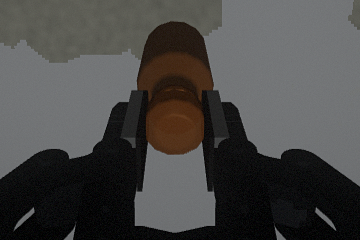

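```bash
python3 -m crank '[[[0,0,0.006],[0,0,0],1],[[0,0,0.014],[0,0,0],1],[[0,0,0.022],[0,0,0],1],[[0,0,0.025],[0,0,0],1],[[0,0,0.025],[0,0,0],1],[[0,0,0.02],[0,0,0],1],[[0,0,0.008],[0,0,0],1],[[0,0,0],[0,0,0],1]]'
python3 - <<'E'
from h import *
im,d,W,m=cloud('scene'); a=cv2.resize(im[60:220,150:310],(560,560),interpolation=2)
save(a,'s3.png')
print(arm.get_obs()['contact_force'],arm.get_obs()['grip_width'])
E
```

```text
time: 5.6
position: [0.4183, -0.2585, 0.3663]
tcp_rot: [3.14, 0.002, 1.571]
contact_force: [0.2, -0.1, -1.8]
grip_width: 0.023
[-0.19836042  0.84877734 -1.29543275] 0.022465325577070577
```

View pics/s3.png

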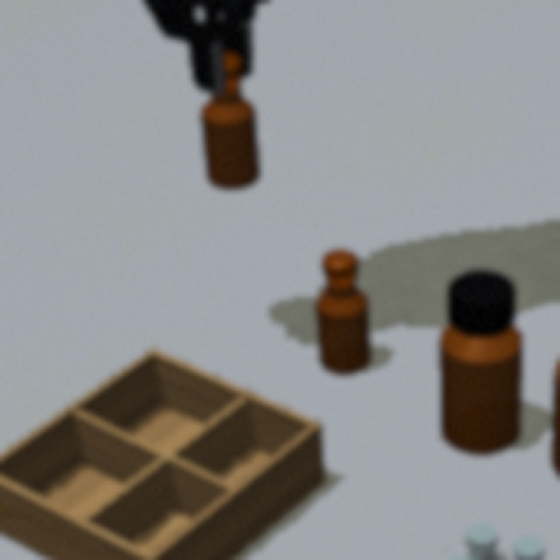

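```bash
python3 -m crank '[[[0.006,0.003,0],[0,0,0],1],[[0.012,0.006,0],[0,0,0],1],[[0.018,0.009,0],[0,0,0],1],[[0.023,0.011,0],[0,0,0],1],[[0.025,0.0125,0],[0,0,0],1],[[0.025,0.0125,0],[0,0,0],1],[[0.025,0.0125,0],[0,0,0],1],[[0.025,0.0125,0],[0,0,0],1],[[0.025,0.0125,0],[0,0,0],1],[[0.023,0.011,0],[0,0,0],1],[[0.018,0.009,0],[0,0,0],1],[[0.012,0.006,0],[0,0,0],1],[[0.006,0.003,-0.005],[0,0,0],1],[[0,0,-0.012],[0,0,0],1],[[0,0,-0.018],[0,0,0],1],[[0,0,-0.02],[0,0,0],1],[[0,0,-0.012],[0,0,0],1],[[0,0,-0.005],[0,0,0],1],[[0,0,0],[0,0,0],1]]'
python3 - <<'E'
from h import *
im,d,W,m=cloud('wrist'); save(im,'w3.png')
print(arm.get_obs()['contact_force'],arm.get_obs()['position'])
E
```

```text
time: 7.23
position: [0.6608, -0.1374, 0.291]
tcp_rot: [-3.139, -0.001, 1.571]
contact_force: [-0.3, 0.7, -0.9]
grip_width: 0.0228
[ 0.00334423 -0.46047345 -0.53524898] [ 0.66099467 -0.1375862   0.29226159]
```

View pics/w3.png

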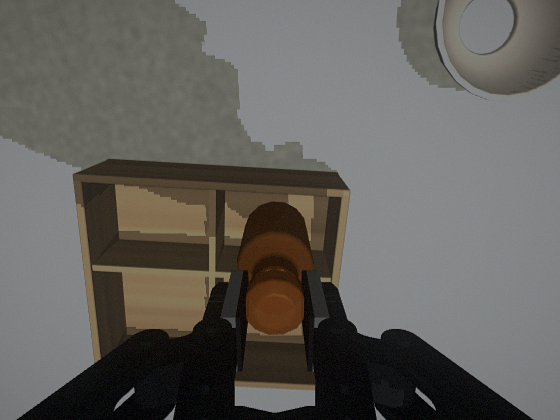

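```bash
python3 -m crank '[[[0,0,-0.006],[0,0,0],1],[[0,0,-0.01],[0,0,0],1],[[0,0,-0.01],[0,0,0],1],[[0,0,-0.006],[0,0,0],1],[[0,0,-0.004],[0,0,0],1],[[0,0,-0.002],[0,0,0],1],[[0,0,-0.002],[0,0,0],1],[[0,0,0],[0,0,0],1],[[0,0,0],[0,0,0],1]]'
```

```text
time: 8.03
position: [0.6611, -0.1379, 0.2531]
tcp_rot: [3.141, 0.0, 1.571]
contact_force: [-0.0, -0.4, -1.1]
grip_width: 0.0226
```

```bash
python3 -m crank '[[[0,0,-0.001],[0,0,0],1],[[0,0,-0.001],[0,0,0],1],[[0,0,-0.001],[0,0,0],1],[[0,0,0],[0,0,0],1]]'
```

```text
time: 8.37
position: [0.6612, -0.1379, 0.2502]
tcp_rot: [3.141, 0.0, 1.571]
contact_force: [-1.2, 0.5, 1.4]
grip_width: 0.023
```

```bash
python3 -m crank '[[[0,0,0],[0,0,0],0.8],[[0,0,0],[0,0,0],0.5],[[0,0,0],[0,0,0],0.4],[[0,0,0],[0,0,0],0.4],[[0,0,0],[0,0,0],0.4],[[0,0,0],[0,0,0],0.4],[[0,0,0.006],[0,0,0],0.4],[[0,0,0.015],[0,0,0],0.4],[[0,0,0.025],[0,0,0],0.4],[[0,0,0.025],[0,0,0],0.4],[[0,0,0.025],[0,0,0],0.4],[[0,0,0.014],[0,0,0],0.4],[[0,0,0],[0,0,0],0.4]]'
python3 -m crank '[[[-0.01,-0.001,0],[0,0,0],0.4],[[-0.02,-0.003,0],[0,0,0],0.4],[[-0.03,-0.004,0],[0,0,0],0.4],[[-0.03,-0.004,0],[0,0,0],0.4],[[-0.03,-0.004,0],[0,0,0],0.4],[[-0.03,-0.004,0],[0,0,0],0.4],[[-0.03,-0.004,0],[0,0,0],0.4],[[-0.03,-0.004,0],[0,0,0],0.4],[[-0.018,-0.002,0],[0,0,0],0.4],[[-0.01,0,0],[0,0,0],0.4],[[0,0,0],[0,0,0],0.4],[[0,0,0],[0,0,0],0.4]]'
python3 - <<'E'
from h import *
im,d,W,m=cloud('scene')
def tops(W,ok):
    M=(ok&(W[...,2]>.085)&(W[...,2]<.13)).astype(np.uint8)
    n,l,s,ce=cv2.connectedComponentsWithStats(M)
    for i in range(1,n):
        p=W[l==i]
        if len(p)<12: continue
        zt=np.percentile(p[:,2],95); q=p[p[:,2]>zt-.010]
        print(s[i][:5],'zt %.3f'%zt,np.round((q.min(0)+q.max(0))[:2]/2,4),np.round(np.ptp(q,axis=0)[:2],3))
tops(W,(d>0)&(W[...,1]<-.05)&(W[...,1]>-.3)&(W[...,0]>.35)&(W[...,0]<.75))
print(arm.get_obs()['position'])
E
```

```text
time: 9.45
position: [0.6614, -0.1379, 0.3638]
tcp_rot: [3.137, 0.002, 1.571]
contact_force: [-0.2, -0.4, 0.5]
grip_width: 0.0515
time: 10.45
position: [0.4234, -0.1679, 0.36]
tcp_rot: [3.141, 0.0, 1.57]
contact_force: [-0.0, 0.5, 0.2]
grip_width: 0.0509
[242 131  11   7  56] zt 0.092 [ 0.4207 -0.1648] [0.027 0.023]
[278 137  10  16  45] zt 0.120 [ 0.4417 -0.0555] [0.038 0.011]
[188 186  12  10 106] zt 0.097 [ 0.6615 -0.1347] [0.025 0.024]
[ 0.42382698 -0.16796925  0.3598516 ]
```

```bash
python3 -m crank '[[[0,0,-0.01],[0,0,0],0.4],[[0,0,-0.02],[0,0,0],0.4],[[0,0,-0.025],[0,0,0],0.4],[[0,0,-0.025],[0,0,0],0.4],[[0,0,-0.02],[0,0,0],0.4],[[0,0,-0.01],[0,0,0],0.4],[[0,0,-0.005],[0,0,0],0.4],[[0,0,0],[0,0,0],0.4],[[0,0,0],[0,0,0],0.6],[[0,0,0],[0,0,0],0.8],[[0,0,0],[0,0,0],1],[[0,0,0],[0,0,0],1],[[0,0,0],[0,0,0],1],[[0,0,0],[0,0,0],1]]'
```

```text
time: 11.67
position: [0.4234, -0.1681, 0.2458]
tcp_rot: [3.14, 0.001, 1.571]
contact_force: [-1.4, -0.0, 8.4]
grip_width: 0.0231
```

```bash
python3 -m crank '[[[0,0,0.006],[0,0,0],1],[[0,0,0.014],[0,0,0],1],[[0,0,0.022],[0,0,0],1],[[0,0,0.025],[0,0,0],1],[[0,0,0.025],[0,0,0],1],[[0,0,0.02],[0,0,0],1],[[0,0,0.008],[0,0,0],1],[[0,0,0],[0,0,0],1],[[0.006,0.001,0],[0,0,0],1],[[0.012,0.003,0],[0,0,0],1],[[0.02,0.004,0],[0,0,0],1],[[0.025,0.005,0],[0,0,0],1],[[0.025,0.005,0],[0,0,0],1],[[0.025,0.005,0],[0,0,0],1],[[0.02,0.004,0],[0,0,0],1],[[0.016,0.004,0],[0,0,0],1],[[0.008,0.002,0],[0,0,0],1],[[0.004,0.001,0],[0,0,0],1],[[0,0,0],[0,0,0],1]]'
python3 -m crank '[[[0,0,-0.01],[0,0,0],1],[[0,0,-0.018],[0,0,0],1],[[0,0,-0.022],[0,0,0],1],[[0,0,-0.022],[0,0,0],1],[[0,0,-0.018],[0,0,0],1],[[0,0,-0.01],[0,0,0],1],[[0,0,-0.006],[0,0,0],1],[[0,0,-0.004],[0,0,0],1],[[0,0,-0.002],[0,0,0],1],[[0,0,0],[0,0,0],1],[[0,0,0],[0,0,0],1]]'
```

```text
time: 13.25
position: [0.5846, -0.1335, 0.3638]
tcp_rot: [-3.14, -0.001, 1.571]
contact_force: [0.7, -0.2, -1.8]
grip_width: 0.0231
time: 14.17
position: [0.5842, -0.1339, 0.2536]
tcp_rot: [3.141, 0.0, 1.571]
contact_force: [-0.7, -0.4, -1.1]
grip_width: 0.0231
```

```bash
python3 -m crank '[[[0,0,-0.001],[0,0,0],1],[[0,0,-0.001],[0,0,0],1],[[0,0,-0.001],[0,0,0],1],[[0,0,0],[0,0,0],1],[[0,0,0],[0,0,0],1]]'
```

```text
time: 14.58
position: [0.5842, -0.1339, 0.2508]
tcp_rot: [3.14, 0.001, 1.571]
contact_force: [-1.2, 0.5, 7.5]
grip_width: 0.0233
```

```bash
python3 -m crank '[[[0,0,0],[0,0,0],0.8],[[0,0,0],[0,0,0],0.5],[[0,0,0],[0,0,0],0.4],[[0,0,0],[0,0,0],0.4],[[0,0,0],[0,0,0],0.4],[[0,0,0],[0,0,0],0.4],[[0,0,0.006],[0,0,0],0.4],[[0,0,0.015],[0,0,0],0.4],[[0,0,0.025],[0,0,0],0.3],[[0,0,0.025],[0,0,0],0.3],[[0,0,0.025],[0,0,0],0.2],[[0,0,0.025],[0,0,0],0.2],[[0,0,0.02],[0,0,0],0.2],[[0,0,0.013],[0,0,0],0.2],[[0,0,0],[0,0,0],0.2]]'
python3 -m crank '[[[-0.01,0.012,0],[0,0,0],0.2],[[-0.02,0.024,0],[0,0,0],0.2],[[-0.025,0.03,0],[0,0,0],0.2],[[-0.025,0.03,0],[0,0,0],0.2],[[-0.025,0.03,0],[0,0,0],0.2],[[-0.025,0.028,0],[0,0,0],0.2],[[-0.014,0.016,0],[0,0,0],0.2],[[-0.006,0.007,0],[0,0,0],0.2],[[0,0,0],[0,0,0],0.2],[[0,0,0],[0,0,0],0.2]]'
cat >> h.py <<'E'
def tops(c,x0=.35,x1=.75,y0=-.3,y1=.35):
    im,d,W,m=cloud(c); ok=(d>0)&(W[...,1]<y1)&(W[...,1]>y0)&(W[...,0]>x0)&(W[...,0]<x1)
    M=(ok&(W[...,2]>.085)&(W[...,2]<.135)).astype(np.uint8)
    n,l,s,ce=cv2.connectedComponentsWithStats(M)
    for i in range(1,n):
        p=W[l==i]
        if len(p)<12: continue
        zt=np.percentile(p[:,2],95); q=p[p[:,2]>zt-.010]
        print(c,s[i][:5],'zt %.3f'%zt,np.round((q.min(0)+q.max(0))[:2]/2,4),np.round(np.ptp(q,axis=0)[:2],3))
    return im
E
python3 -c "
from h import *
tops('scene'); tops('wrist'); print(arm.get_obs()['position'])"
```

```text
time: 15.83
position: [0.5843, -0.1339, 0.407]
tcp_rot: [3.138, 0.002, 1.571]
contact_force: [0.4, -0.9, 0.3]
grip_width: 0.0683
time: 16.67
position: [0.4344, 0.043, 0.4037]
tcp_rot: [3.141, 0.0, 1.571]
contact_force: [-0.6, -0.5, 0.2]
grip_width: 0.0684
scene [278 137  20  24 385] zt 0.120 [ 0.4421 -0.0399] [0.044 0.044]
scene [312 147  19  23 312] zt 0.122 [0.4346 0.0422] [0.032 0.035]
scene [212 167  12  10  99] zt 0.097 [ 0.5825 -0.1316] [0.024 0.026]
scene [410 172  21  25 372] zt 0.122 [0.4085 0.2624] [0.033 0.033]
scene [359 179  16  11 129] zt 0.091 [0.448  0.1608] [0.033 0.031]
scene [188 186  12  10 104] zt 0.097 [ 0.6614 -0.1344] [0.025 0.025]
scene [412 206  24  28 446] zt 0.122 [0.5077 0.3063] [0.034 0.033]
scene [284 209   9  11  75] zt 0.097 [0.6222 0.0716] [0.02  0.018]
scene [297 213   9  11  78] zt 0.097 [0.6179 0.0986] [0.019 0.018]
scene [278 219   9  10  75] zt 0.097 [0.6517 0.0752] [0.019 0.017]
scene [319 220  15  21 164] zt 0.096 [0.6234 0.1557] [0.048 0.023]
scene [338 224  10  11  82] zt 0.096 [0.6048 0.1812] [0.019 0.019]
scene [305 226  10  12  86] zt 0.097 [0.6429 0.1302] [0.017 0.019]
scene [348 238  10  11  88] zt 0.097 [0.6297 0.2141] [0.021 0.017]
wrist [510   0  36  19 556] zt 0.096 [0.6055 0.1763] [0.019 0.012]
wrist [ 271   14   48   52 1813] zt 0.090 [0.4489 0.1577] [0.033 0.033]
wrist [551  32   9  23 132] zt 0.094 [0.6337 0.1557] [0.01  0.014]
wrist [508  34  35  29 759] zt 0.096 [0.61   0.1516] [0.02  0.018]
wrist [549  73  11  23 195] zt 0.095 [0.6376 0.1282] [0.008 0.015]
wrist [505 117  32  26 634] zt 0.096 [0.6183 0.0965] [0.019 0.018]
wrist [543 149  17  24 313] zt 0.096 [0.6478 0.0732] [0.01  0.017]
wrist [504 155  31  24 583] zt 0.096 [0.6231 0.0689] [0.019 0.018]
wrist [ 249  175   49   59 2177] zt 0.121 [0.4329 0.0403] [0.034 0.033]
wrist [ 256  268   56   65 2768] zt 0.120 [ 0.4419 -0.0411] [0.044 0.043]
[0.43492535 0.04243287 0.40360548]
```

```bash
python3 -m crank '[[[-0.001,-0.001,-0.01],[0,0,0],0.2],[[0,0,-0.022],[0,0,0],0.2],[[0,0,-0.028],[0,0,0],0.2],[[0,0,-0.028],[0,0,0],0.2],[[0,0,-0.022],[0,0,0],0.2],[[0,0,-0.014],[0,0,0],0.2],[[0,0,-0.008],[0,0,0],0.2],[[0,0,0],[0,0,0],0.2],[[0,0,0],[0,0,0],0.4],[[0,0,0],[0,0,0],0.6],[[0,0,0],[0,0,0],0.8],[[0,0,0],[0,0,0],1],[[0,0,0],[0,0,0],1],[[0,0,0],[0,0,0],1],[[0,0,0],[0,0,0],1]]'
```

```text
time: 18.02
position: [0.4334, 0.0421, 0.273]
tcp_rot: [3.139, 0.0, 1.571]
contact_force: [-1.4, -0.3, 7.9]
grip_width: 0.0313
```

```bash
python3 -m crank '[[[0,0,0.005],[0,0,0],1],[[0,0,0.012],[0,0,0],1],[[0,0,0.02],[0,0,0],1],[[0,0,0.025],[0,0,0],1],[[0,0,0.025],[0,0,0],1],[[0,0,0.025],[0,0,0],1],[[0,0,0.02],[0,0,0],1],[[0,0,0.012],[0,0,0],1],[[0,0,0.006],[0,0,0],1],[[0,0,0],[0,0,0],1]]'
python3 -m crank '[[[0.004,-0.0045,0],[0,0,0],1],[[0.008,-0.009,0],[0,0,0],1],[[0.013,-0.0145,0],[0,0,0],1],[[0.018,-0.0202,0],[0,0,0],1],[[0.018,-0.0202,0],[0,0,0],1],[[0.018,-0.0202,0],[0,0,0],1],[[0.018,-0.0202,0],[0,0,0],1],[[0.018,-0.0202,0],[0,0,0],1],[[0.018,-0.0202,0],[0,0,0],1],[[0.018,-0.0202,0],[0,0,0],1],[[0.018,-0.0202,0],[0,0,0],1],[[0.018,-0.0202,0],[0,0,0],1],[[0.014,-0.0157,0],[0,0,0],1],[[0.011,-0.012,0],[0,0,0],1],[[0.008,-0.009,0],[0,0,0],1],[[0.004,-0.0045,0],[0,0,0],1],[[0,0,0],[0,0,0],1],[[0,0,0],[0,0,0],1]]'
python3 - <<'E'
from h import *
im,d,W,m=cloud('scene'); a=cv2.resize(im[100:260,110:270],(560,560),interpolation=2)
save(a,'s4.png')
E
```

```text
time: 18.85
position: [0.4331, 0.0421, 0.4231]
tcp_rot: [3.14, 0.0, 1.571]
contact_force: [-0.0, -1.2, -3.4]
grip_width: 0.031
time: 20.35
position: [0.657, -0.2092, 0.421]
tcp_rot: [-3.14, -0.001, 1.57]
contact_force: [1.1, -0.7, -3.1]
grip_width: 0.0313
```

View pics/s4.png

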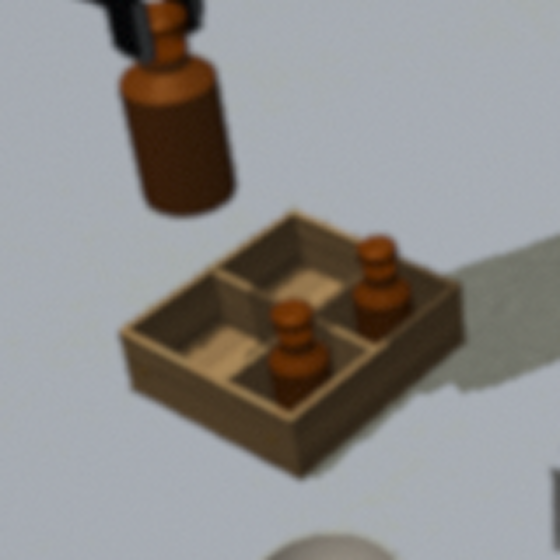

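```bash
python3 - <<'E'
from h import *
for c in ['scene']:
    im,d,W,m=cloud(c)
    k=(d>0)&(abs(W[...,0]-.657)<.07)&(abs(W[...,1]+.209)<.07)&(W[...,2]>.13)&(W[...,2]<.25)
    for z in np.arange(.15,.235,.01):
        p=W[k&(abs(W[...,2]-z)<.004)]; 
        if len(p): 
            A=np.c_[2*p[:,:2],np.ones(len(p))]; s=np.linalg.lstsq(A,(p[:,:2]**2).sum(1),rcond=None)[0]
            print(round(z,3),len(p),np.round(s[:2],4),round(float(np.sqrt(s[2]+s[:2]@s[:2])),4))
E
```

```text
0.15 39 [ 0.6536 -0.2093] 0.0275
0.16 95 [ 0.6547 -0.2082] 0.0268
0.17 94 [ 0.6548 -0.2082] 0.027
0.18 94 [ 0.6545 -0.2085] 0.027
0.19 96 [ 0.6549 -0.2086] 0.0269
0.2 94 [ 0.6545 -0.2089] 0.0274
0.21 107 [ 0.6551 -0.2086] 0.0269
0.22 108 [ 0.6553 -0.2082] 0.0267
0.23 199 [ 0.6557 -0.2075] 0.0225
```

```bash
python3 -m crank '[[[0,0,-0.01],[0,0,0],1],[[0,0,-0.02],[0,0,0],1],[[0,0,-0.025],[0,0,0],1],[[0,0,-0.025],[0,0,0],1],[[0,0,-0.02],[0,0,0],1],[[0,0,-0.015],[0,0,0],1],[[0,0,-0.01],[0,0,0],1],[[0,0,-0.007],[0,0,0],1],[[0,0,-0.004],[0,0,0],1],[[0,0,-0.002],[0,0,0],1],[[0,0,-0.001],[0,0,0],1],[[0,0,0],[0,0,0],1],[[0,0,0],[0,0,0],1]]'
```

```text
time: 21.53
position: [0.6572, -0.2089, 0.2835]
tcp_rot: [3.141, 0.0, 1.571]
contact_force: [0.0, 0.5, -2.8]
grip_width: 0.0312
```

```bash
python3 -m crank '[[[0,0,-0.002],[0,0,0],1],[[0,0,-0.001],[0,0,0],1],[[0,0,-0.001],[0,0,0],1],[[0,0,-0.001],[0,0,0],1],[[0,0,-0.001],[0,0,0],1],[[0,0,0],[0,0,0],1],[[0,0,0],[0,0,0],1]]'
```

```text
time: 22.12
position: [0.6571, -0.2089, 0.2782]
tcp_rot: [3.14, 0.001, 1.571]
contact_force: [-3.1, 0.7, 10.2]
grip_width: 0.0313
```

```bash
python3 -m crank '[[[0,0,0],[0,0,0],0.8],[[0,0,0],[0,0,0],0.5],[[0,0,0],[0,0,0],0.3],[[0,0,0],[0,0,0],0.3],[[0,0,0],[0,0,0],0.3],[[0,0,0],[0,0,0],0.3],[[0,0,0.006],[0,0,0],0.3],[[0,0,0.015],[0,0,0],0.3],[[0,0,0.025],[0,0,0],0.3],[[0,0,0.025],[0,0,0],0.3],[[0,0,0.025],[0,0,0],0.3],[[0,0,0.025],[0,0,0],0.3],[[0,0,0.015],[0,0,0],0.2],[[0,0,0.004],[0,0,0],0.2],[[0,0,0],[0,0,0],0.2]]'
python3 -m crank '[[[-0.008,0.015,0],[0,0,0],0.2],[[-0.014,0.026,0],[0,0,0],0.2],[[-0.016,0.031,0],[0,0,0],0.2],[[-0.016,0.031,0],[0,0,0],0.2],[[-0.016,0.031,0],[0,0,0],0.2],[[-0.016,0.031,0],[0,0,0],0.2],[[-0.016,0.031,0],[0,0,0],0.2],[[-0.016,0.031,0],[0,0,0],0.2],[[-0.016,0.031,0],[0,0,0],0.2],[[-0.016,0.031,0],[0,0,0],0.2],[[-0.016,0.031,0],[0,0,0],0.2],[[-0.016,0.031,0],[0,0,0],0.2],[[-0.016,0.031,0],[0,0,0],0.2],[[-0.016,0.031,0],[0,0,0],0.2],[[-0.015,0.025,0],[0,0,0],0.2],[[-0.011,0.019,0],[0,0,0],0.2],[[-0.008,0.014,0],[0,0,0],0.2],[[0,0,0],[0,0,0],0.2],[[0,0,0],[0,0,0],0.2]]'
python3 -c "
from h import *
tops('scene',y1=-.08);tops('wrist',y0=.18);tops('top',y0=-.3,y1=-.08); print(arm.get_obs()['position'])"
```

```text
time: 23.37
position: [0.6572, -0.2089, 0.4179]
tcp_rot: [3.14, 0.001, 1.571]
contact_force: [-0.1, 0.0, 0.1]
grip_width: 0.068
time: 24.95
position: [0.4086, 0.2624, 0.4159]
tcp_rot: [-3.14, 0.001, 1.572]
contact_force: [0.3, -0.3, 0.0]
grip_width: 0.0683
scene [157 161  25  27 455] zt 0.126 [ 0.6559 -0.2077] [0.032 0.034]
scene [212 167  12  10  97] zt 0.097 [ 0.5825 -0.1303] [0.028 0.024]
scene [188 186  12  10 106] zt 0.097 [ 0.6611 -0.1348] [0.026 0.025]
wrist [ 371  116   64   54 2442] zt 0.121 [0.5066 0.3049] [0.034 0.033]
wrist [ 249  171   48   56 2007] zt 0.122 [0.407  0.2605] [0.033 0.033]
wrist [517 239  28  23 458] zt 0.096 [0.6302 0.2119] [0.019 0.018]
wrist [482 272  26  14 239] zt 0.096 [0.6051 0.1845] [0.018 0.009]
top [376 177  24  23 369] zt 0.127 [ 0.6569 -0.2097] [0.032 0.033]
top [352 180  11  11  97] zt 0.098 [ 0.663  -0.1362] [0.024 0.024]
top [351 213  11  11  97] zt 0.098 [ 0.5851 -0.1333] [0.023 0.024]
[0.40941064 0.26148153 0.41640139]
```

```bash
python3 -m crank '[[[-0.001,-0.001,-0.01],[0,0,0],0.2],[[0,0,-0.022],[0,0,0],0.2],[[0,0,-0.028],[0,0,0],0.2],[[0,0,-0.028],[0,0,0],0.2],[[0,0,-0.026],[0,0,0],0.2],[[0,0,-0.02],[0,0,0],0.2],[[0,0,-0.01],[0,0,0],0.2],[[0,0,0],[0,0,0],0.2],[[0,0,0],[0,0,0],0.4],[[0,0,0],[0,0,0],0.6],[[0,0,0],[0,0,0],0.8],[[0,0,0],[0,0,0],1],[[0,0,0],[0,0,0],1],[[0,0,0],[0,0,0],1],[[0,0,0],[0,0,0],1]]'
```

```text
time: 26.35
position: [0.4083, 0.2612, 0.2741]
tcp_rot: [3.14, -0.001, 1.571]
contact_force: [-2.1, -1.0, 7.5]
grip_width: 0.0311
```

```bash
python3 -m crank '[[[0,0,0.005],[0,0,0],1],[[0,0,0.012],[0,0,0],1],[[0,0,0.02],[0,0,0],1],[[0,0,0.025],[0,0,0],1],[[0,0,0.025],[0,0,0],1],[[0,0,0.025],[0,0,0],1],[[0,0,0.02],[0,0,0],1],[[0,0,0.012],[0,0,0],1],[[0,0,0.006],[0,0,0],1],[[0,0,0],[0,0,0],1]]'
python3 -m crank '[[[0.0018,-0.005,0],[0,0,0],1],[[0.0037,-0.01,0],[0,0,0],1],[[0.0058,-0.016,0],[0,0,0],1],[[0.008,-0.022,0],[0,0,0],1],[[0.0102,-0.028,0],[0,0,0],1],[[0.0102,-0.028,0],[0,0,0],1],[[0.0102,-0.028,0],[0,0,0],1],[[0.0102,-0.028,0],[0,0,0],1],[[0.0102,-0.028,0],[0,0,0],1],[[0.0102,-0.028,0],[0,0,0],1],[[0.0102,-0.028,0],[0,0,0],1],[[0.0102,-0.028,0],[0,0,0],1],[[0.0102,-0.028,0],[0,0,0],1],[[0.0102,-0.028,0],[0,0,0],1],[[0.0102,-0.028,0],[0,0,0],1],[[0.0102,-0.028,0],[0,0,0],1],[[0.0095,-0.026,0],[0,0,0],1],[[0.008,-0.022,0],[0,0,0],1],[[0.0055,-0.015,0],[0,0,0],1],[[0.0035,-0.009,0],[0,0,0],1]]'
python3 -m crank '[[[0.0018,-0.0045,0],[0,0,0],1],[[0,0,0],[0,0,0],1],[[0,0,0],[0,0,0],1]]'
python3 - <<'E'
from h import *
im,d,W,m=cloud('scene')
k=(d>0)&(abs(W[...,0]-.58)<.07)&(abs(W[...,1]+.205)<.07)&(W[...,2]>.14)&(W[...,2]<.25)
for z in np.arange(.16,.225,.015):
    p=W[k&(abs(W[...,2]-z)<.004)]
    A=np.c_[2*p[:,:2],np.ones(len(p))]; s=np.linalg.lstsq(A,(p[:,:2]**2).sum(1),rcond=None)[0]
    print(round(z,3),len(p),np.round(s[:2],4),round(float(np.sqrt(s[2]+s[:2]@s[:2])),4))
E
```

```text
time: 27.18
position: [0.4081, 0.2611, 0.4241]
tcp_rot: [3.14, -0.001, 1.571]
contact_force: [0.8, 0.5, -1.8]
grip_width: 0.0311
time: 28.85
position: [0.5762, -0.2026, 0.4215]
tcp_rot: [-3.14, -0.001, 1.569]
contact_force: [0.5, 0.7, -3.9]
grip_width: 0.0312
time: 29.1
position: [0.5778, -0.204, 0.4227]
tcp_rot: [-3.141, -0.0, 1.571]
contact_force: [-1.3, 0.7, -2.7]
grip_width: 0.0314
0.16 82 [ 0.5752 -0.2022] 0.0267
0.175 87 [ 0.5749 -0.2025] 0.027
0.19 84 [ 0.5755 -0.2022] 0.0267
0.205 89 [ 0.5758 -0.202 ] 0.0266
0.22 91 [ 0.5755 -0.2025] 0.0271
```

```bash
python3 -m crank '[[[0,0,-0.01],[0,0,0],1],[[0,0,-0.02],[0,0,0],1],[[0,0,-0.025],[0,0,0],1],[[0,0,-0.025],[0,0,0],1],[[0,0,-0.02],[0,0,0],1],[[0,0,-0.015],[0,0,0],1],[[0,0,-0.01],[0,0,0],1],[[0,0,-0.006],[0,0,0],1],[[0,0,-0.004],[0,0,0],1],[[0,0,-0.003],[0,0,0],1],[[0,0,-0.001],[0,0,0],1],[[0,0,-0.001],[0,0,0],1],[[0,0,-0.001],[0,0,0],1],[[0,0,0],[0,0,0],1],[[0,0,0],[0,0,0],1]]'
```

```text
time: 30.4
position: [0.5781, -0.2044, 0.2821]
tcp_rot: [3.141, 0.0, 1.571]
contact_force: [-0.8, 0.0, -2.8]
grip_width: 0.0314
```

```bash
python3 -m crank '[[[0,0,-0.001],[0,0,0],1],[[0,0,-0.001],[0,0,0],1],[[0,0,-0.001],[0,0,0],1],[[0,0,-0.001],[0,0,0],1],[[0,0,0],[0,0,0],1],[[0,0,0],[0,0,0],1]]'
```

```text
time: 30.9
position: [0.5781, -0.2045, 0.2791]
tcp_rot: [3.14, 0.001, 1.571]
contact_force: [-4.8, 0.1, 12.7]
grip_width: 0.0315
```

```bash
python3 -m crank '[[[0,0,0],[0,0,0],0.8],[[0,0,0],[0,0,0],0.5],[[0,0,0],[0,0,0],0.4],[[0,0,0],[0,0,0],0.4],[[0,0,0],[0,0,0],0.4],[[0,0,0],[0,0,0],0.4],[[0,0,0.006],[0,0,0],0.4],[[0,0,0.015],[0,0,0],0.4],[[0,0,0.025],[0,0,0],0.4],[[0,0,0.025],[0,0,0],0.4],[[0,0,0.025],[0,0,0],0.4],[[0,0,0.025],[0,0,0],0.4],[[0,0,0.015],[0,0,0],0.4],[[0,0,0.004],[0,0,0],0.4],[[-0.02,0,0],[0,0,0],0.4],[[-0.03,0,0],[0,0,0],0.4],[[-0.03,0,0],[0,0,0],0.4],[[-0.02,0,0],[0,0,0],0.4],[[0,0,0],[0,0,0],0.4],[[0,0,0],[0,0,0],0.4]]'
python3 -c "
from h import *
im=tops('scene',y1=.2,x1=.7); save(im,'s5.png'); print(arm.get_obs()['position'])"
```

```text
time: 32.57
position: [0.4773, -0.2043, 0.4178]
tcp_rot: [3.142, -0.0, 1.57]
contact_force: [1.2, 0.2, -0.1]
grip_width: 0.0512
scene [278 137  20  24 377] zt 0.121 [ 0.4427 -0.0392] [0.043 0.044]
scene [183 144  25  26 416] zt 0.126 [ 0.5777 -0.2021] [0.033 0.032]
scene [157 161  25  27 455] zt 0.126 [ 0.6561 -0.2084] [0.033 0.035]
scene [212 167  12  10  99] zt 0.097 [ 0.584  -0.1312] [0.027 0.025]
scene [359 179  16  11 129] zt 0.091 [0.449 0.16 ] [0.033 0.031]
scene [188 186  12  10 104] zt 0.098 [ 0.662  -0.1353] [0.023 0.024]
scene [278 209  15  20 152] zt 0.097 [0.6381 0.073 ] [0.05  0.023]
scene [297 213   9  11  79] zt 0.097 [0.6173 0.0984] [0.02  0.018]
scene [319 220  15  21 166] zt 0.097 [0.6239 0.1558] [0.049 0.022]
scene [338 224  10  11  85] zt 0.097 [0.604  0.1812] [0.021 0.017]
scene [305 226  10  11  83] zt 0.097 [0.643  0.1306] [0.02  0.018]
[ 0.47807767 -0.20442417  0.41767748]
```

View pics/s5.png

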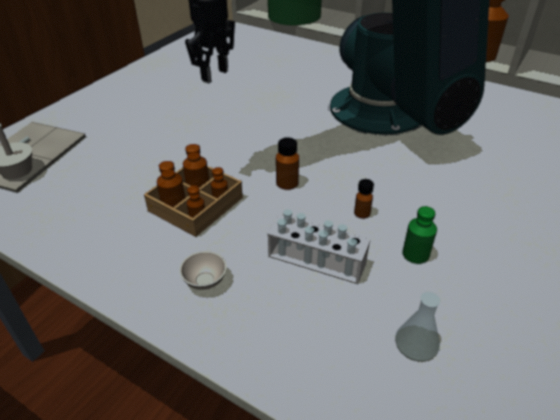

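All four bottles stand upright in their wells (about 170,185; 195,165; 195,203; 218,183). The bystanders and screw-cap bottles look unmoved.

```bash
python3 -c "
from plant import arm
print(arm.job_done())"
```

```text
the job is handed in; nothing more can be done
None
```

All four stoppered bottles are in the caddy: the two large ones in the large wells and the two small ones in the small wells. I carried each by its stopper, lowered it until the wrist force showed it touching the floor, then released it. The job is handed in at about 33 s on the robot's clock; no verdict came back.

- **Heights:** the last scene-camera check put the stopper tops at about 126 mm for the large bottles and 97–98 mm for the small ones. Expected values are 125 and 95 mm, and that camera also read the bottles 1–2 mm high while they stood on the bench.
- **Positions:** each stopper is within about 3 mm of its well centre. All four look upright in the last picture.
- **Things to leave alone:** the screw-cap bottles measured within about 2 mm of their starts. The bowl, flask and green bottle look unmoved in the last picture; I did not measure them again at the end.
- **One disagreement:** the grip width read about 3 mm under the stopper diameters (23 mm instead of 26, and 31 instead of 34). On the first bottle I regripped 8 mm higher and the reading did not change. The wrist picture showed the stopper head between the pads, so I took it as an offset in the reading.

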